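# Find the lane whose bar the closed tin clears

## Robot

A 6-joint arm with a two-finger parallel gripper is mounted at the origin on the work surface. World frame = base frame: x ahead of the robot, y to its left, z up, the work surface at z = 0. Lengths are in m, angles in rad, forces in N, time in s.
With the tool pointing down it reaches from about 0.25 to 0.775 m from the base axis. Payload 8.9 kg.
Tool frame: the origin (TCP) lies midway between the tips of the shut fingers; the grasp point (between the pads) lies env.tcp_to_grasp behind it (env.tcp_to_grasp is the distance from the TCP to the grasp point, in m); z points along the fingers, y is the direction in which the jaws open and shut (so a half turn about z gives the same grasp; the last joint's range is limited). The gripper opens to 85 mm and grips with 20 to 120 N. Pads are 22 mm wide; open, the fingers measure 114 mm over their backs; the gripper's body (76 mm by 85 mm) begins 54 mm behind the grasp point. The pads swing forward as they close: fully open they stand 13 mm farther back than shut.
Start: joints at [-1.358, 0.291, -0.153, 1.127, 0, 1.431], TCP at [0.181, -0.493, 0.231] pointing down, gripper open.
Joint ranges: [-2.52, 2.52], [-0.91, 1.74], [-1.3, 1.37], [-1.96, 2.02], [-1.52, 1.47], [-3.14, 3.14]. Speed limits (rad/s): [2.22, 2.22, 2.79, 3.14, 3.14, 3.14].

## Interface

Orientations are given as a rotation vector (axis times angle).
In Python, from rig import observe, vision, ticket, models, env gives the robot as it stands. The module is installed in compiled form; this text tells all that it offers.
- The arm moves only by the tool jog_arm, never from a script. Its argument "moves" is a list of rows, each a list of 3 entries, a list of its own where there are three numbers: the shift along the tool's x, y, z each as a share of 0.5 m, from -1 to 1, then the turn about the tool's z as a share of pi/4 rad, from -1 to 1, then the finger opening in mm, from 0 to 85.4. In form: [[[x, y, z], turn, gripper], ...]. A call has 1 to 12 rows; each row is the pose to reach, as a shift and turn from the pose commanded when the call began, along the tool's axes at that moment; what a row does not reach only later rows make up. A row lasts 1/8 s, in which the tool goes at most 62.5 mm and 10.7 degrees, less where a joint would pass 70% of its speed; a pose out of reach is approached as far as the arm can. A call with a number of a shift or a turn outside -1 to 1 is refused whole. A call with a gripper value outside its range is refused whole. The fingers move at their own pace and stop on an object; "force" is the grip in N (left out, the last holds). Time passes only in rows, so rows that repeat a pose let the fingers close. It gives the time, the measured TCP pose, the force and the opening at its end, in the units of the state.
- observe(): the state, without advancing time (a new reading comes with each control period).
- vision.read_camera(name): name is "side" or "top"; returns a dict with "img" (400x640x3 uint8, blue, green, red), "fx", "fy", "cx", "cy" (pixels), "distortion" ([k1, k2, p1, p2, k3] as OpenCV has them; the pictures are not rectified), "world_to_cam" (4x4, takes a point from world to camera coordinates). Camera axes: x right, y up, looking along -z (the intrinsics and any distortion apply to the point x, -y, -z); pixel columns grow to the right and rows downward; lengths in m; the calibration is good to about 2 mm. A picture is of the moment at which its call begins. There is no depth.
- ticket.finish_job(): hands the job in, once; it reports no verdict.
Trained networks look in the newest picture that a camera, given by its name, has taken for a name from the list of things; names that differ only in an ending like _2 or _b are one class to them, and where a whole thing is asked for, a point or a joint stands for the part that bears it (a point fixed in the world has none). Each returns a list of dicts, best first, with "confidence" (0 to 1); they miss things now and then, are a little off and sometimes report something else, mostly with a low value. They report only what shows in the picture. A call takes as long as a camera call.
- models.spot_in(camera, label): "xy" ([column, row] in pixels, amid what is visible of it).
- models.spot_point(camera, label): "xy" ([column, row] in pixels: a listed point, or the origin of a listed thing).
The state is a dict: "time": time; "qpos": joint angles; "joint_velocities": joint speeds; "joint_efforts": joint torques, N m; "position": TCP position; "eef_rot": TCP orientation; "contact_force": force on the tool from outside, world axes, zero at the start; "torque": the same for the moment, N m; "opening": finger opening in m.
Only numpy, scipy, OpenCV 4.12 (cv2) and the standard library are available. Lean on these libraries where they do the work, as an engineer would, in place of code of your own. Each camera call takes 0.05 s, during which the arm holds its last target. There are 200 camera calls.

## Task

The red bridge bar of the two-lane height gauge has been clamped askew, so the green-lidded tin is sure to clear it in one lane but perhaps not in the other. Set the tin in the mouth of a lane and slide it gently along the counter under the bar (if it catches, never force it: take it out and try the other lane) until it is fully home against the yellow stop, hold it pressed there lightly but firmly for a second, then let go and leave it there. Leave everything else where it is.

Things in the scene. Friction and masses are not known exactly. Their poses are not given: they have to be found in the camera images.
- tin_mid (a point): Centre of the loose closed dessert tin with the GREEN lid: a plain block 110 mm long (its x), 60 mm wide (its y), 48 mm high, steel sides, 0.25 to 0.5 kg. The point is half-way up, 24 mm above its underside. Grip it across its 60 mm width. Either end may lead.
- gauge: Two-lane height gauge bolted to the counter. Origin on the counter, midway between the lanes, straight below the red bar. x: the direction in which tins are pushed (mouths at negative x); y: across the lanes; z up. Lane centre lines at y = -60 and +60 mm. Blue posts 80 mm high at y = +-118 mm. More than 25 N on any part of it (rails, bar, stop) is too much.
- near_lane (a point): Point on the counter on the centre line (y = -60 mm) of the lane nearer the robot, straight below the bar; axes as the gauge. Each lane is 67 mm wide between guide rails 8 mm high and 8 mm thick that run from x = -150 to +50 mm, flared outward for 30 mm more at the mouth; its floor is the bare counter.
- far_lane (a point): Point on the counter on the centre line (y = +60 mm) of the lane farther from the robot, straight below the bar; axes as the gauge. Same lane as the near one.
- bar_pivot (a point): Middle of the rigid red bridge bar (12 x 12 mm section, across both lanes), 56.5 mm up; axes as the gauge, not the bar's. The bar is clamped askew, unmeasured, either way: underside 50.5 mm up midway between the lanes, rising to one side and dropping to the other by up to 0.12 mm per mm (down to 40 mm over the low lane; top below 78 mm). Nearly level, both lanes clear.
- stop_face (a point): Point on the flat front face (facing the mouths) of the rigid yellow end stop, 24 mm up, midway between the lanes; axes as the gauge. The stop, 30 mm high, crosses both lanes; its face is 55 to 75 mm beyond the bar's middle, so a tin that is home (front face on it) still sticks out 29 mm or more in front of the bar. About 8 N is a good press.
- spare_mid (a point): Centre of another tin of the same size with a WHITE lid: leave alone.
- plate: White plate, 230 mm across, on the gas burner: leave alone.
- jar: Green glass jar, 76 mm across, 100 mm high: leave alone.
- shaker: White shaker bottle, 56 mm across, 140 mm high: leave alone.
- bowl: Small copper bowl, 100 mm across, 45 mm high: leave alone.
- spatula: Spatula lying on the counter on the robot's left: leave alone.
- spanner: Spanner lying on the counter on the robot's right: leave alone.

How it is judged:
On the way, in this order (a step that is already met when the one before it is completed fails the run):
1. the tin stands flat on the counter in a lane, wholly in front of the bar (height (world z) of tin_mid below 0.0275 m and angle between tin_mid's own z axis and vertical below 0.06 rad and angle between the x axis of tin_mid and the x axis of gauge, either way round below 0.08 rad and (y of tin_mid in the frame of gauge between -0.066 and -0.054 m or y of tin_mid in the frame of gauge between 0.054 and 0.066 m) and x of tin_mid in the frame of gauge between -0.17 and -0.062 m), for 0.2 s.
2. the tin, under the bar and touching the stop, is pressed on it with 3 to 22 N for 0.5 s (height (world z) of tin_mid below 0.0275 m and angle between tin_mid's own z axis and vertical below 0.06 rad and angle between the x axis of tin_mid and the x axis of gauge, either way round below 0.08 rad and (y of tin_mid in the frame of gauge between -0.066 and -0.054 m or y of tin_mid in the frame of gauge between 0.054 and 0.066 m) and x of tin_mid in the frame of stop_face above -0.058 m and contact force between tin and gauge between 3 and 22 N), for 0.5 s.
At the end, for the whole second after the job is handed in: The green-lidded tin stands flat and at rest on the counter in one lane (centre within 6 mm of its centre line, within 0.08 rad of its direction), under the bar with its front face within 3 mm of the stop, released (height (world z) of tin_mid below 0.0275 m and angle between tin_mid's own z axis and vertical below 0.06 rad and angle between the x axis of tin_mid and the x axis of gauge, either way round below 0.08 rad and (y of tin_mid in the frame of gauge between -0.066 and -0.054 m or y of tin_mid in the frame of gauge between 0.054 and 0.066 m) and x of tin_mid in the frame of stop_face above -0.058 m and linear speed of tin below 0.01 m/s); the robot touches nothing.
It fails at once if more than 25 N between the tin and the gauge (rails, bar or stop) (contact force between tin and gauge above 25 N).
It fails at once if the robot presses on the gauge with more than 25 N (contact force between the arm and gauge above 25 N).
It fails at once if the fingers press on the gauge with more than 25 N (contact force between the fingers and gauge above 25 N).
It fails at once if the tin is tipped by more than 0.5 rad (angle between tin_mid's own z axis and vertical above 0.5 rad).
It fails at once if another thing is moved by more than 20 mm (distance of any of spare_mid, plate, jar, shaker, bowl, spatula, spanner from where it was at the start of the episode above 0.02 m).
It also fails if it takes over 72 s, if anything falls off the work surface, if the arm or the gripper's body presses on something with over 40 N, if the wrist force passes 120 N, or if a joint passes its speed limit or range.

## Working session

There is one attempt and no reset: what is moved stays moved. The work goes in short steps, Python scripts to look and compute and a tool call to move; the robot and the scene stay as the last step left them, time stands still between calls to the robot, and variables do not carry over. Pictures are saved under pics/ and viewed, about 8 in all and at most 12, crops included, and the job is handed in when it is done.

Besides the shell and the picture viewer there is one more tool, called after "Request:" as name([rows], argument=value, ...), one row to a line, values as JSON. jog_arm: Moves the arm, as the interface text tells. Shift numbers are shares of 0.5 m and turn numbers shares of pi/4 rad, none past 1 either way. Its arguments: {"type":"object","properties":{"moves":{"type":"array"},"force":{"type":"number"}},"required":["moves"]}

```bash
mkdir -p pics; cat > h.py <<'E'
import numpy as np, cv2
from rig import observe, vision, ticket, models, env
def ray(c,px):
    K=np.array([[c['fx'],0,c['cx']],[0,c['fy'],c['cy']],[0,0,1]])
    u=cv2.undistortPoints(np.array([[px]],float),K,np.array(c['distortion'],float))[0,0]
    T=np.linalg.inv(np.array(c['world_to_cam'])); d=T[:3,:3]@np.array([u[0],-u[1],-1.]); return T[:3,3],d
def at(c,px,z):
    o,d=ray(c,px); return (o+d*(z-o[2])/d[2])
def proj(c,p):
    W=np.array(c['world_to_cam']); q=W[:3,:3]@np.array(p)+W[:3,3]
    K=np.array([[c['fx'],0,c['cx']],[0,c['fy'],c['cy']],[0,0,1]])
    return cv2.projectPoints(np.array([[q[0],-q[1],-q[2]]]),np.zeros(3),np.zeros(3),K,np.array(c['distortion'],float))[0][0,0]
E
python3 - <<'E'
from h import *
print(env.tcp_to_grasp, observe()['position'],observe()['eef_rot'],observe()['contact_force'])
hs=dict(tin_mid=.024,gauge=0,near_lane=0,far_lane=0,bar_pivot=.0565,stop_face=.024,spare_mid=.024,jar=.0,shaker=.0,bowl=.0)
for n in ('top','side'):
    c=vision.read_camera(n); cv2.imwrite(f'pics/{n}0.png',c['img']); print(n,np.round(ray(c,[320,200])[0],3))
    for l,z in hs.items():
        for r in models.spot_point(n,l)[:2]: print(l,np.round(r['xy'],1),round(r['confidence'],2),np.round(at(c,r['xy'],z),4))
E
```

```text
0.0187 [ 0.18083978 -0.49243044  0.23074874] [-3.09188804e+00 -5.49570815e-01  4.88424253e-05] [-0.79221262  0.20095892  0.71436896]
top [0.343 0.    1.72 ]
tin_mid [220.8 235.4] 0.56 [0.4615 0.345  0.024 ]
gauge [341.5 213.4] 0.75 [ 0.5462 -0.0513  0.    ]
near_lane [342.3 227.9] 0.83 [ 0.4977 -0.0549  0.    ]
far_lane [342.5 192.8] 0.79 [ 0.6158 -0.0534  0.    ]
bar_pivot [343.6 208.4] 0.67 [ 0.5559 -0.0561  0.0565]
stop_face [361.7 208.7] 0.78 [ 0.5604 -0.1169  0.024 ]
stop_face [341.6 149.3] 0.47 [ 0.7593 -0.0472  0.024 ]
spare_mid [239.5 147.8] 0.93 [0.7578 0.296  0.024 ]
jar [307.3 145.2] 0.64 [0.777 0.069 0.   ]
jar [342.8 192.6] 0.48 [ 0.6165 -0.0544  0.    ]
shaker [342.7 148.3] 0.84 [ 0.7688 -0.0515  0.    ]
shaker [339.1 210.4] 0.62 [ 0.5561 -0.0432  0.    ]
bowl [369.4 145.4] 0.58 [ 0.781  -0.1422  0.    ]
side [-0.172  1.041  1.169]
gauge [335.1 204.1] 0.74 [ 0.5459 -0.0552  0.    ]
near_lane [348.  211.8] 0.78 [ 0.4878 -0.0457  0.    ]
far_lane [315.3 199.1] 0.62 [ 0.6185 -0.0403  0.    ]
far_lane [279.8 334.5] 0.49 [0.3852 0.4688 0.    ]
bar_pivot [330.7 190.9] 0.82 [ 0.5601 -0.0506  0.0565]
stop_face [340.7 189.1] 0.66 [ 0.5573 -0.1093  0.024 ]
spare_mid [224.5 235.6] 0.67 [0.7473 0.2831 0.024 ]
jar [263.1 202.5] 0.84 [0.7621 0.0719 0.    ]
shaker [282.7 181.7] 0.67 [ 0.7736 -0.0561  0.    ]
bowl [292.5 168.9] 0.75 [ 0.7885 -0.1365  0.    ]
```

```bash
python3 - <<'E'
import cv2
a=cv2.imread('pics/top0.png');b=cv2.imread('pics/side0.png')
cv2.imwrite('pics/t1.png',cv2.resize(a[130:270,190:390],None,fx=4,fy=4,interpolation=cv2.INTER_CUBIC))
cv2.imwrite('pics/s1.png',cv2.resize(b[140:350,200:420],None,fx=3.6,fy=2.8,interpolation=cv2.INTER_CUBIC))
E
```

```text
(no output)
```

View pics/t1.png

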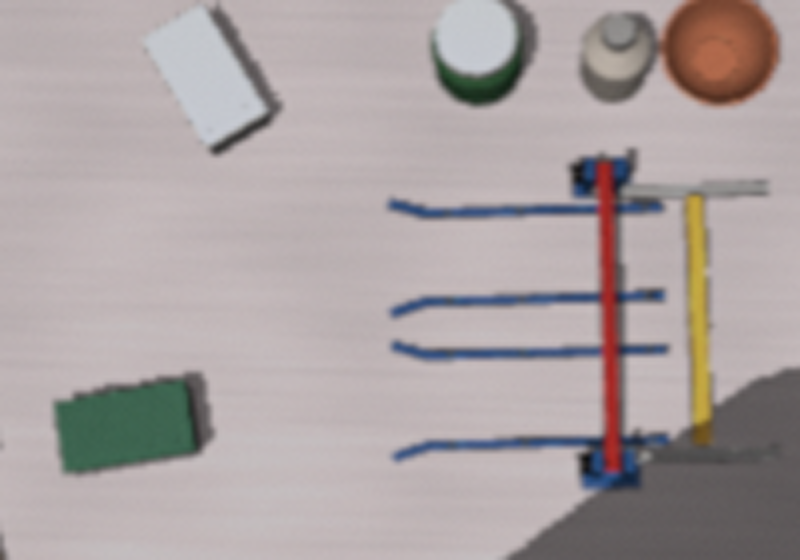

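View pics/s1.png

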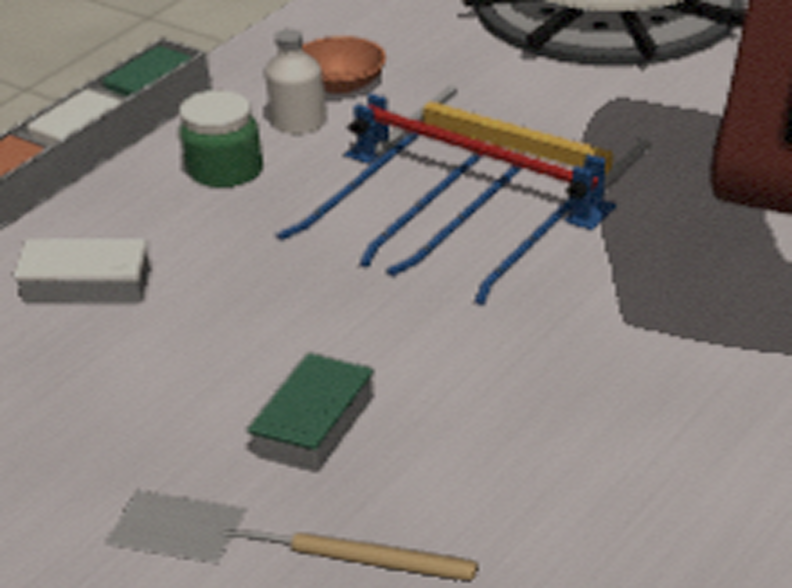

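The top view shows the green tin at crop (125,425), the white spare at (210,80), and the lanes opening to the left with the bar at about x=607 and the yellow stop at about x=700. In the side view the red bar runs from (372,110) to (590,180). Next I'll fit the poses and the bar tilt from colour masks.

```bash
cat > fit.py <<'E'
from h import *
from scipy.optimize import least_squares
def tin(c,z=.048):
    hsv=cv2.cvtColor(c['img'],cv2.COLOR_BGR2HSV); m=cv2.inRange(hsv,(60,80,40),(90,255,200))
    n,lab,st,cen=cv2.connectedComponentsWithStats(m)
    out=[]
    for i in range(1,n):
        if st[i,4]<60: continue
        ys,xs=np.where(lab==i); P=np.array([at(c,(x,y),z)[:2] for x,y in zip(xs,ys)])
        r=cv2.minAreaRect((P*1000).astype(np.float32)); out.append((st[i,4],np.round(cen[i]),np.round(P.mean(0),4),np.round(r[0],1),np.round(r[1],1),round(r[2],1)))
    return out
E
python3 - <<'E'
from fit import *
for n in ('top','side'):
    c=vision.read_camera(n); img=c['img']; hsv=cv2.cvtColor(img,cv2.COLOR_BGR2HSV)
    for o in tin(c): print(n,o)
    m=cv2.inRange(hsv,(100,110,40),(125,255,255)); ys,xs=np.where(m>0)
    B=np.array([at(c,(x,y),.006)[:2] for x,y in zip(xs,ys)])
    B=B[(abs(B[:,0]-.55)<.2)&(B[:,1]>-.03)&(B[:,1]<.095)]   # straight rails in front of bar
    def res(p):
        ux=np.array([np.sin(p[1]),-np.cos(p[1])]); uy=np.array([np.cos(p[1]),np.sin(p[1])])
        y=(B-[p[0],-.055])@uy
        return np.abs(y[:,None]-np.array([-.0975,-.0225,.0225,.0975])).min(1)
    f=least_squares(res,[.553,0.0],loss='soft_l1',f_scale=.002); print(n,'gauge x,yaw',f.x,len(B),np.median(res(f.x)))
    p=f.x; uy=np.array([np.cos(p[1]),np.sin(p[1]),0]); ux=np.array([np.sin(p[1]),-np.cos(p[1]),0])
    red=cv2.inRange(hsv,(0,150,60),(6,255,255))|cv2.inRange(hsv,(174,150,60),(180,255,255))
    k,lab,st,cen=cv2.connectedComponentsWithStats(red)
    i=[j for j in range(1,k) if 150<cen[j][1]<240 and 300<cen[j][0]<370 and st[j,4]>20]
    print('red',[(st[j],np.round(cen[j])) for j in i])
    ys,xs=np.where(np.isin(lab,i)); 
    if n=='side':
      for y0 in (-.0575,-.0535,-.0495):
        g=np.array([p[0],y0,0]); Q=[]
        for x,y in zip(xs,ys):
            o,d=ray(c,(x,y)); Q.append(o+d*((g-o)@ux)/(d@ux))
        Q=np.array(Q); yy=(Q-g)@uy
        print(y0,'bar slope,height',np.polyfit(yy,Q[:,2],1),'y range',yy.min(),yy.max())
    else:
      P=np.array([at(c,(x,y),.0625)[:2] for x,y in zip(xs,ys)]); print('bar y(world) vs x',np.polyfit(P[:,0]-p[0],P[:,1],1))
      P=np.array([at(c,(x,y),.030)[:2] for x,y in zip(*np.where(cv2.inRange(hsv,(20,120,80),(32,255,255)))[::-1])])
      P=P[(abs(P[:,0]-.55)<.15)&(abs(P[:,1]+.13)<.05)]; print('stop top',P.mean(0),np.polyfit(P[:,0]-p[0],P[:,1],1))
E
```

```text
top (np.int32(338), array([230.,  99.]), array([0.921 , 0.3339]), array([920.6, 333.9]), array([42.5, 91.8]), 0.6)
top (np.int32(325), array([327., 100.]), array([0.9214, 0.0041]), array([921.7,   3.6]), array([85.4, 44.3]), 88.7)
top (np.int32(88), array([310., 151.]), array([0.747 , 0.0585]), array([749.4,  58.7]), array([29.5, 63.1]), 4.4)
top (np.int32(545), array([221., 236.]), array([0.4574, 0.3385]), array([457.5, 339.1]), array([ 55.7, 105.3]), 11.3)
top gauge x,yaw [0.55628814 0.06031392] 139 0.0007830386718900989
red [(array([339, 171,   6,  76, 208], dtype=int32), array([342., 208.]))]
bar y(world) vs x [ 0.04546436 -0.05022195]
stop top [ 0.56265156 -0.12436446] [ 0.0443863  -0.12464691]
side (np.int32(172), array([239., 165.]), array([ 0.9301, -0.0052]), array([930.8,  -5.2]), array([96.2, 42. ]), 89.3)
side (np.int32(347), array([262., 196.]), array([0.7505, 0.086 ]), array([753.2,  83.2]), array([ 71.4, 112.2]), 45.5)
side (np.int32(251), array([173., 217.]), array([0.9297, 0.3269]), array([930.4, 326.9]), array([97.9, 43.5]), 89.8)
side (np.int32(596), array([286., 283.]), array([0.4519, 0.346 ]), array([452. , 344.8]), array([ 57.6, 108.2]), 10.9)
side gauge x,yaw [0.55502019 0.0714284 ] 237 0.001970475861070003
red [(array([303, 178,  56,  26, 213], dtype=int32), array([330., 191.]))]
-0.0575 bar slope,height [0.07263599 0.04803035] y range -0.09480890944899403 0.11891802144123444
-0.0535 bar slope,height [0.07263599 0.05211137] y range -0.09701130226697853 0.11597272513716388
-0.0495 bar slope,height [0.07263599 0.0561924 ] y range -0.09921369508496311 0.11302742883309311
```

The bar rises toward the far lane: the fitted slope is about +0.07, and the near end also sits visibly lower on its post. So I'll use the far lane. The yaw estimates disagree (0.045 to 0.07), so I'll refine that per rail.

```bash
python3 - <<'E'
from fit import *
for n in ('top','side'):
    c=vision.read_camera(n); hsv=cv2.cvtColor(c['img'],cv2.COLOR_BGR2HSV)
    m=cv2.inRange(hsv,(100,90,40),(125,255,255)); ys,xs=np.where(m>0); w=hsv[ys,xs,1].astype(float)
    B=np.array([at(c,(x,y),.007)[:2] for x,y in zip(xs,ys)])
    k=(abs(B[:,0]-.55)<.2)&(B[:,1]>-.035)&(B[:,1]<.09); B=B[k]; w=w[k]
    for off in (-.0975,-.0225,.0225,.0975):
        e=B[:,0]-(.556+off-.05*(B[:,1]+.055)); j=abs(e)<.014
        for _ in range(3):
            f=np.polyfit(B[j,1]+.055,B[j,0],1,w=w[j]); j=abs(B[:,0]-np.polyval(f,B[:,1]+.055))<.008
        print(n,off,j.sum(),'slope',round(-f[0],4),'x at bar',round(f[1]-off,4))
E
```

```text
top -0.0975 45 slope 0.0591 x at bar 0.556
top -0.0225 47 slope 0.0384 x at bar 0.5542
top 0.0225 43 slope 0.0585 x at bar 0.5557
top 0.0975 47 slope 0.0491 x at bar 0.555
side -0.0975 61 slope 0.049 x at bar 0.5524
side -0.0225 59 slope 0.0504 x at bar 0.5524
side 0.0225 56 slope 0.0531 x at bar 0.5523
side 0.0975 59 slope 0.0677 x at bar 0.5535
```

```bash
cat > g.py <<'E'
import sys; from h import *
from scipy.spatial.transform import Rotation as R
def goal(x,y,z,jaw,s=None):
    s=s or observe(); M=R.from_rotvec(s['eef_rot']).as_matrix(); d=M.T@(np.array([x,y,z])-s['position'])
    a=np.arctan2(M[1,1],M[0,1]); t=(jaw-a+np.pi/2)%np.pi-np.pi/2
    print('shift',np.round(d/.5,4),'turn',round(-t/(np.pi/4),4),'jaw now',round(a,4),'tiltz',np.round(M[:,2],4)); return s
if __name__=='__main__':
    s=goal(*map(float,sys.argv[1:5])); print(np.round(s['position'],4),np.round(s['contact_force'],2),s['time'],s['opening'])
E
python3 g.py .33 -.05 .23 0.194; python3 g.py .455 .342 .15 0.194
```

```text
shift [ 0.5851 -0.7287  0.0027] turn -1.7991 jaw now -1.219 tiltz [ 0.  0. -1.]
[ 0.1809 -0.4928  0.2313] [-0.38 -0.17 -1.2 ] 1.3 0.08550432547839003
shift [ 1.09   -1.3785  0.1627] turn -1.7991 jaw now -1.219 tiltz [ 0.  0. -1.]
[ 0.1809 -0.4928  0.2313] [-0.38 -0.17 -1.2 ] 1.3 0.08550432547839003
```

Request:
jog_arm([
  [[0.585, -0.729, 0.0], -0.9, 85],
  [[0.585, -0.729, 0.0], -0.9, 85],
  [[0.585, -0.729, 0.0], -0.9, 85],
  [[0.585, -0.729, 0.0], -0.9, 85],
  [[0.585, -0.729, 0.0], -0.9, 85],
  [[0.585, -0.729, 0.0], -0.9, 85],
  [[0.585, -0.729, 0.0], -0.9, 85],
  [[0.585, -0.729, 0.0], -0.9, 85],
  [[0.585, -0.729, 0.0], -0.9, 85],
  [[0.585, -0.729, 0.0], -0.9, 85],
], force=40)

```text
time: 2.55
position: [0.3298, -0.0502, 0.2313]
eef_rot: [2.711, 1.587, -0.0]
contact_force: [-0.6, -0.8, 0.8]
opening: 0.0849
```

```bash
python3 g.py .455 .342 .14 0.194
```

```text
shift [ 0.8066 -0.1658  0.1824] turn -0.8985 jaw now -0.5117 tiltz [ 0.e+00 -4.e-04 -1.e+00]
[ 0.3298 -0.0502  0.2313] [-0.57 -0.75  0.77] 2.55 0.08485414371107254
```

Request:
jog_arm([
  [[0.807, -0.166, 0.182], -0.9, 85],
  [[0.807, -0.166, 0.182], -0.9, 85],
  [[0.807, -0.166, 0.182], -0.9, 85],
  [[0.807, -0.166, 0.182], -0.9, 85],
  [[0.807, -0.166, 0.182], -0.9, 85],
  [[0.807, -0.166, 0.182], -0.9, 85],
  [[0.807, -0.166, 0.182], -0.9, 85],
  [[0.807, -0.166, 0.182], -0.9, 85],
  [[0.807, -0.166, 0.182], -0.9, 85],
])

```text
time: 3.68
position: [0.4557, 0.3411, 0.1399]
eef_rot: [-1.997, -2.425, 0.002]
contact_force: [0.5, -0.0, 0.5]
opening: 0.0853
```

```bash
python3 g.py .455 .342 .008 0.194; python3 - <<'E'
from fit import *
c=vision.read_camera('side'); a=c['img'][200:360,190:390]
cv2.imwrite('pics/s2.png',cv2.resize(a,None,fx=4,fy=3.7,interpolation=cv2.INTER_CUBIC))
E
```

```text
shift [ 0.0023 -0.0007  0.2639] turn -0.0009 jaw now 0.1933 tiltz [-8.e-04 -9.e-04 -1.e+00]
[0.4557 0.3411 0.1399] [ 0.49 -0.03  0.45] 3.675 0.0852887395408463
```

View pics/s2.png

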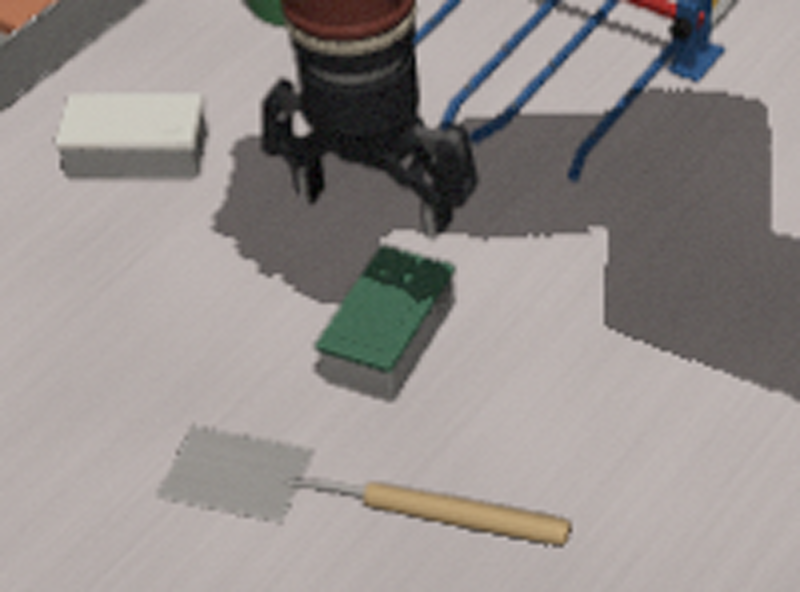

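The open gripper straddles the tin, which is at crop (385,315), with its jaws across the tin's width. I'll descend, grip and lift a little.

Request:
jog_arm([
  [[0.002, 0, 0.12], 0, 85],
  [[0.002, 0, 0.2], 0, 85],
  [[0.002, 0, 0.25], 0, 85],
  [[0.002, 0, 0.26], 0, 85],
  [[0.002, 0, 0.26], 0, 85],
  [[0.002, 0, 0.26], 0, 50],
  [[0.002, 0, 0.26], 0, 50],
  [[0.002, 0, 0.26], 0, 50],
  [[0.002, 0, 0.26], 0, 50],
  [[0.002, 0, 0.26], 0, 50],
], force=40)

```text
time: 4.97
position: [0.456, 0.3439, 0.0118]
eef_rot: [1.994, 2.426, 0.003]
contact_force: [-0.7, -2.4, 6.8]
opening: 0.06
```

Request:
jog_arm([
  [[0, 0, 0], 0, 50],
  [[0, 0, 0], 0, 50],
  [[0, 0, -0.03], 0, 50],
  [[0, 0, -0.06], 0, 50],
  [[0, 0, -0.1], 0, 50],
  [[0, 0, -0.1], 0, 50],
  [[0, 0, -0.1], 0, 50],
])

```text
time: 5.85
position: [0.4548, 0.3434, 0.0601]
eef_rot: [-1.995, -2.427, 0.0]
contact_force: [0.3, 0.6, -4.1]
opening: 0.0593
```

```bash
python3 g.py .60 .15 .06 0.05; python3 - <<'E'
from fit import *
for n in ('top','side'):
    c=vision.read_camera(n)
    for o in tin(c,.096): print(n,o)
E
```

```text
shift [-4.357e-01  2.100e-01  2.000e-04] turn 0.1843 jaw now 0.1948 tiltz [-2.e-04 -1.e-04 -1.e+00]
[0.4548 0.3434 0.0601] [ 0.29  0.58 -4.13] 5.85 0.059285047490304096
top (np.int32(340), array([230.,  99.]), array([0.9042, 0.3242]), array([904. , 324.4]), array([41.3, 89.4]), 0.6)
top (np.int32(325), array([327., 100.]), array([0.9047, 0.004 ]), array([905. ,   3.5]), array([83. , 42.9]), 88.7)
top (np.int32(86), array([310., 151.]), array([0.7352, 0.0565]), array([737. ,  56.2]), array([27.3, 61.3]), 7.7)
top (np.int32(242), array([228., 235.]), array([0.4595, 0.3081]), array([460.6, 309.4]), array([56.2, 47.1]), 8.6)
side (np.int32(123), array([237., 166.]), array([0.8845, 0.0491]), array([882.7,  40.3]), array([37.6, 87.6]), 0.3)
side (np.int32(241), array([174., 217.]), array([0.8824, 0.356 ]), array([883.6, 357.2]), array([93.5, 41. ]), 89.8)
side (np.int32(355), array([281., 278.]), array([0.4477, 0.3678]), array([447.8, 362.3]), array([58.3, 71.6]), 10.9)
```

Gripped (opening 59 mm, about 4 N of weight). Carrying it above the far lane mouth.

Request:
jog_arm([
  [[-0.1, 0.05, 0], 0.05, 50],
  [[-0.2, 0.1, 0], 0.1, 50],
  [[-0.3, 0.15, 0], 0.15, 50],
  [[-0.4, 0.19, 0], 0.184, 50],
  [[-0.436, 0.21, 0], 0.184, 50],
  [[-0.436, 0.21, 0], 0.184, 50],
  [[-0.436, 0.21, 0], 0.184, 50],
])

```text
time: 6.82
position: [0.5991, 0.1508, 0.0598]
eef_rot: [-2.163, -2.276, 0.001]
contact_force: [-1.0, 0.4, -4.7]
opening: 0.0595
```

```bash
python3 g.py .6073 .080 .012 0.05
```

```text
shift [-0.1424  0.0092  0.0954] turn 0.0015 jaw now 0.0512 tiltz [-1.7e-03  3.0e-04 -1.0e+00]
[0.5991 0.1508 0.0598] [-0.95  0.37 -4.7 ] 6.825 0.05950036781749203
```

Request:
jog_arm([
  [[-0.07, 0.005, 0], 0, 50],
  [[-0.142, 0.009, 0], 0, 50],
  [[-0.142, 0.009, 0.02], 0, 50],
  [[-0.142, 0.009, 0.05], 0, 50],
  [[-0.142, 0.009, 0.07], 0, 50],
  [[-0.142, 0.009, 0.075], 0, 50],
  [[-0.142, 0.009, 0.075], 0, 50],
])

```text
time: 7.7
position: [0.6082, 0.0798, 0.0226]
eef_rot: [-2.164, -2.277, 0.0]
contact_force: [-0.4, 0.1, -4.5]
opening: 0.0595
```

```bash
python3 g.py .6073 .080 .012 0.05; python3 - <<'E'
from fit import *
c=vision.read_camera('side'); a=c['img'][150:270,230:390]
d=vision.read_camera('top')['img'][160:255,270:380]
cv2.imwrite('pics/b3.png',np.vstack([cv2.resize(a,(700,330),interpolation=cv2.INTER_CUBIC)[:,:],cv2.resize(d,(700,260),interpolation=cv2.INTER_CUBIC)]))
cv2.imwrite('pics/s3.png',cv2.resize(a,(800,600),interpolation=cv2.INTER_CUBIC))
E
```

```text
shift [ 0.0006 -0.0018  0.0212] turn 0.0011 jaw now 0.0509 tiltz [-3.e-04  0.e+00 -1.e+00]
[0.6082 0.0798 0.0226] [-0.44  0.13 -4.45] 7.7 0.059548824792167145
```

View pics/s3.png

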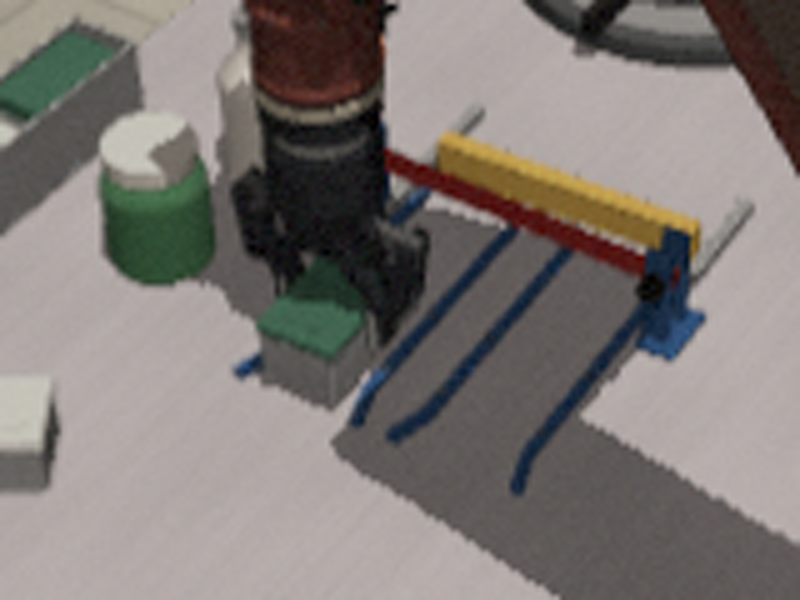

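The tin hovers between the flares of the far lane, with its rear end at crop (310,340). I'll lower it with a 1 mm lateral correction, hold, then release.

Request:
jog_arm([
  [[0, -0.002, 0.007], 0, 50],
  [[0, -0.002, 0.014], 0, 50],
  [[0, -0.002, 0.019], 0, 50],
  [[0, -0.002, 0.021], 0, 50],
  [[0, -0.002, 0.021], 0, 50],
  [[0, -0.002, 0.021], 0, 50],
  [[0, -0.002, 0.021], 0, 50],
])

```text
time: 8.68
position: [0.6074, 0.0792, 0.0124]
eef_rot: [2.165, 2.276, 0.0]
contact_force: [0.6, -0.2, -3.4]
opening: 0.0594
```

Request:
jog_arm([
  [[0, 0, 0.002], 0, 50],
  [[0, 0, 0.003], 0, 50],
  [[0, 0, 0.003], 0, 62],
  [[0, 0, 0.003], 0, 80],
  [[0, 0, 0.003], 0, 80],
  [[0, 0, 0.003], 0, 80],
  [[0, 0, -0.08], 0, 80],
  [[0, 0, -0.18], 0, 80],
  [[0.2, 0, -0.2], 0, 80],
  [[0.2, 0, -0.2], 0, 40],
  [[0.2, 0, -0.2], 0, 25],
  [[0.2, 0, -0.2], 0, 25],
])

```text
time: 10.18
position: [0.6022, 0.1787, 0.112]
eef_rot: [2.165, 2.277, -0.001]
contact_force: [-0.3, 0.4, -0.3]
opening: 0.0263
```

```bash
python3 - <<'E'
from fit import *
from g import goal
s=observe(); print(np.round(s['position'],4),s['time'],np.round(s['contact_force'],2),s['opening'])
for n in ('top','side'):
    c=vision.read_camera(n)
    for o in tin(c): 
        if .5<o[2][0]<.7: print(n,o)
    cv2.imwrite(f'pics/{n}4.png',c['img'])
c=cv2.imread('pics/side4.png')[150:270,230:390]; cv2.imwrite('pics/s4.png',cv2.resize(c,(800,600),interpolation=cv2.INTER_CUBIC))
E
```

```text
[0.6022 0.1787 0.112 ] 10.175 [-0.27  0.43 -0.34] 0.026279467926457585
top (np.int32(538), array([303., 192.]), array([0.6068, 0.0767]), array([606.4,  77. ]), array([56.2, 98.2]), 1.3)
side (np.int32(353), array([298., 211.]), array([0.6012, 0.0818]), array([602.2,  80.6]), array([ 58.6, 108.4]), 3.4)
```

View pics/s4.png

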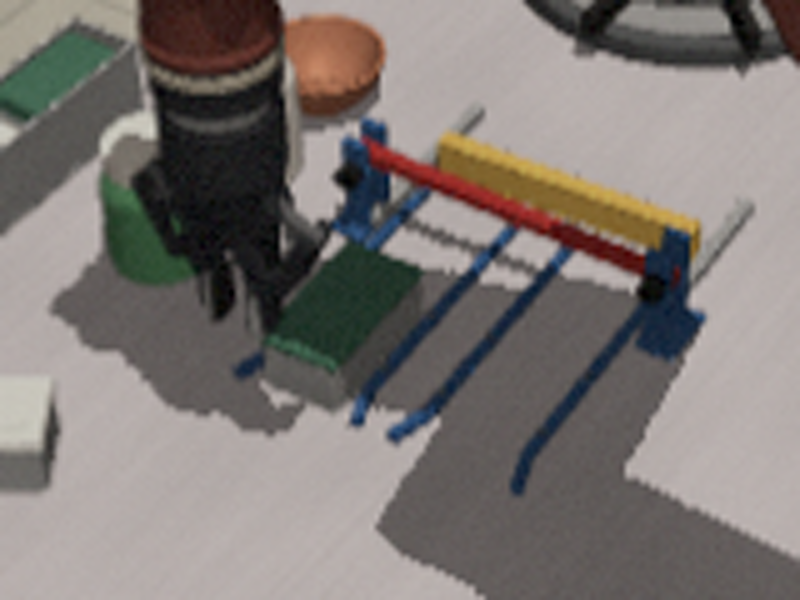

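The tin sits flat between the far lane's rails, short of the bar. I'll descend behind it and push with the fingers.

Request:
jog_arm([
  [[0.01, 0, 0.09], 0, 25],
  [[0.01, 0, 0.18], 0, 25],
  [[0.01, 0, 0.2], 0, 25],
  [[0.01, 0, 0.2], 0, 25],
  [[-0.02, 0, 0.2], 0, 25],
  [[-0.04, 0, 0.2], 0, 25],
  [[-0.05, 0, 0.2], 0, 25],
  [[-0.06, 0, 0.2], 0, 25],
  [[-0.07, 0, 0.2], 0, 25],
  [[-0.08, 0, 0.2], 0, 25],
  [[-0.09, 0, 0.2], 0, 25],
  [[-0.1, 0, 0.2], 0, 25],
])

```text
time: 11.78
position: [0.6048, 0.1292, 0.0123]
eef_rot: [-2.164, -2.277, -0.001]
contact_force: [0.5, 2.9, 0.5]
opening: 0.0247
```

```bash
python3 - <<'E'
from fit import *
for n in ('top','side'):
    c=vision.read_camera(n)
    for o in tin(c): 
        if .5<o[2][0]<.7: print(n,o)
s=observe(); print(np.round(s['contact_force'],2),np.round(s['position'],4))
E
```

```text
top (np.int32(416), array([310., 192.]), array([0.6083, 0.0552]), array([608.6,  55.5]), array([58. , 79.1]), 5.1)
side (np.int32(128), array([306., 203.]), array([0.6027, 0.0363]), array([605.4,  38.2]), array([46.4, 62.6]), 86.1)
[ 0.05 -0.46 -0.35] [0.6049 0.1286 0.0123]
```

Request:
jog_arm([
  [[-0.01, 0, 0], 0, 25],
  [[-0.02, 0, 0], 0, 25],
  [[-0.03, 0, 0], 0, 25],
  [[-0.04, 0, 0], 0, 25],
  [[-0.05, 0, 0], 0, 25],
  [[-0.06, 0, 0], 0, 25],
  [[-0.07, 0, 0], 0, 25],
  [[-0.08, 0, 0], 0, 25],
  [[-0.088, 0, 0], 0, 25],
])

```text
time: 13.0
position: [0.607, 0.0848, 0.0123]
eef_rot: [2.165, 2.276, -0.0]
contact_force: [0.7, 2.0, -0.9]
opening: 0.025
```

Request:
jog_arm([
  [[-0.006, 0, 0], 0, 25],
  [[-0.012, 0, 0], 0, 25],
  [[-0.018, 0, 0], 0, 25],
])

```text
time: 13.38
position: [0.6075, 0.0761, 0.0123]
eef_rot: [-2.165, -2.277, 0.0]
contact_force: [0.5, 1.3, -0.7]
opening: 0.0249
```

Request:
jog_arm([
  [[-0.006, 0, 0], 0, 25],
  [[-0.012, 0, 0], 0, 25],
])

```text
time: 13.62
position: [0.6078, 0.07, 0.0123]
eef_rot: [2.165, 2.276, -0.0]
contact_force: [-0.2, 2.1, 0.5]
opening: 0.0249
```

Request:
jog_arm([
  [[-0.005, 0, 0], 0, 25],
  [[-0.01, 0, 0], 0, 25],
])

```text
time: 13.88
position: [0.608, 0.065, 0.0123]
eef_rot: [-2.165, -2.276, 0.0]
contact_force: [0.3, 2.0, -0.6]
opening: 0.0247
```

Request:
jog_arm([
  [[-0.005, 0, 0], 0, 25],
  [[-0.01, 0, 0], 0, 25],
])

```text
time: 14.12
position: [0.6083, 0.0601, 0.0123]
eef_rot: [2.165, 2.276, -0.0]
contact_force: [0.3, 1.3, -0.7]
opening: 0.0254
```

Request:
jog_arm([
  [[-0.005, 0, 0], 0, 25],
  [[-0.01, 0, 0], 0, 25],
])

```text
time: 14.38
position: [0.6085, 0.0551, 0.0123]
eef_rot: [-2.165, -2.277, 0.0]
contact_force: [-0.0, 1.8, -1.0]
opening: 0.0251
```

Request:
jog_arm([
  [[-0.005, 0, 0], 0, 25],
  [[-0.01, 0, 0], 0, 25],
])

```text
time: 14.62
position: [0.6088, 0.0501, 0.0123]
eef_rot: [2.165, 2.276, 0.0]
contact_force: [0.2, 1.7, -1.8]
opening: 0.0246
```

```bash
python3 - <<'E'
from fit import *
c=vision.read_camera('side'); s=observe(); print(np.round(s['position'],4),np.round(s['contact_force'],2))
cv2.imwrite('pics/s5.png',cv2.resize(c['img'][155:245,270:390],(800,600),interpolation=cv2.INTER_CUBIC))
E
```

```text
[0.6088 0.0497 0.0123] [-0.18  0.24 -0.51]
```

View pics/s5.png

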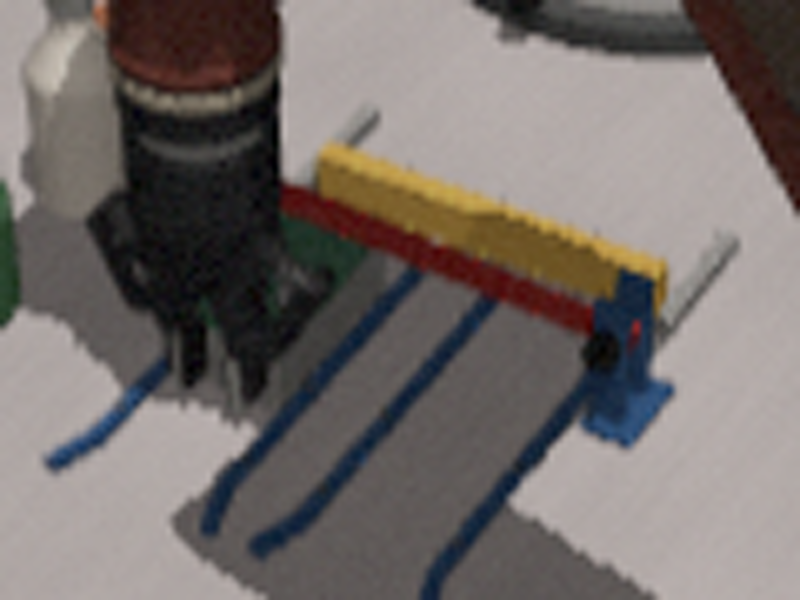

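The tin's front is passing under the red bar near crop (370,240) with only 2 N of drag. Continuing toward the stop.

Request:
jog_arm([
  [[-0.008, 0, 0], 0, 25],
  [[-0.016, 0, 0], 0, 25],
  [[-0.024, 0, 0], 0, 25],
  [[-0.032, 0, 0], 0, 25],
  [[-0.04, 0, 0], 0, 25],
  [[-0.048, 0, 0], 0, 25],
  [[-0.056, 0, 0], 0, 25],
])

```text
time: 15.55
position: [0.6102, 0.022, 0.0123]
eef_rot: [2.165, 2.277, 0.0]
contact_force: [-0.4, 2.0, -0.7]
opening: 0.0251
```

Request:
jog_arm([
  [[-0.003, 0, 0], 0, 25],
  [[-0.006, 0, 0], 0, 25],
])

```text
time: 15.8
position: [0.6104, 0.0192, 0.0123]
eef_rot: [2.165, 2.277, 0.0]
contact_force: [0.8, 2.1, -1.7]
opening: 0.0253
```

Request:
jog_arm([
  [[-0.003, 0, 0], 0, 25],
  [[-0.006, 0, 0], 0, 25],
])

```text
time: 16.05
position: [0.6105, 0.0163, 0.0123]
eef_rot: [2.165, 2.277, 0.0]
contact_force: [-0.7, 2.3, -1.0]
opening: 0.0251
```

Request:
jog_arm([
  [[-0.003, 0, 0], 0, 25],
  [[-0.006, 0, 0], 0, 25],
])

```text
time: 16.3
position: [0.6107, 0.0132, 0.0123]
eef_rot: [2.165, 2.277, 0.0]
contact_force: [0.3, 2.2, -0.8]
opening: 0.0252
```

Next, 1 mm steps with a check after each.

Request:
jog_arm([
  [[-0.002, 0, 0], 0, 25],
  [[-0.004, 0, 0], 0, 25],
])

```text
time: 16.55
position: [0.6107, 0.0112, 0.0123]
eef_rot: [-2.165, -2.276, 0.0]
contact_force: [0.2, 1.8, -0.4]
opening: 0.0246
```

Request:
jog_arm([
  [[-0.002, 0, 0], 0, 25],
  [[-0.003, 0, 0], 0, 25],
])

```text
time: 16.8
position: [0.6108, 0.0097, 0.0123]
eef_rot: [-2.165, -2.276, 0.0]
contact_force: [0.2, 2.0, -0.3]
opening: 0.025
```

Request:
jog_arm([
  [[-0.001, 0, 0], 0, 25],
  [[-0.002, 0, 0], 0, 25],
])

```text
time: 17.05
position: [0.6109, 0.0088, 0.0123]
eef_rot: [2.165, 2.277, 0.0]
contact_force: [-0.3, 0.8, -0.5]
opening: 0.0249
```

Request:
jog_arm([
  [[-0.001, 0, 0], 0, 25],
  [[-0.002, 0, 0], 0, 25],
  [[-0.002, 0, 0], 0, 25],
])

```text
time: 17.42
position: [0.6109, 0.0077, 0.0123]
eef_rot: [2.165, 2.276, -0.0]
contact_force: [0.8, 1.6, -0.8]
opening: 0.0251
```

Request:
jog_arm([
  [[-0.001, 0, 0], 0, 25],
  [[-0.001, 0, 0], 0, 25],
])

```text
time: 17.68
position: [0.6109, 0.0073, 0.0123]
eef_rot: [-2.165, -2.276, 0.0]
contact_force: [0.3, 2.4, -0.3]
opening: 0.025
```

Request:
jog_arm([
  [[-0.001, 0, 0], 0, 25],
  [[-0.002, 0, 0], 0, 25],
  [[-0.002, 0, 0], 0, 25],
])

```text
time: 18.05
position: [0.611, 0.0062, 0.0123]
eef_rot: [2.165, 2.276, -0.0]
contact_force: [-0.6, 1.7, -1.0]
opening: 0.0249
```

Request:
jog_arm([
  [[-0.001, 0, 0], 0, 25],
  [[-0.002, 0, 0], 0, 25],
])

```text
time: 18.3
position: [0.611, 0.0053, 0.0123]
eef_rot: [-2.165, -2.277, -0.0]
contact_force: [-0.3, 1.8, -1.0]
opening: 0.025
```

Request:
jog_arm([
  [[-0.001, 0, 0], 0, 25],
  [[-0.002, 0, 0], 0, 25],
  [[-0.002, 0, 0], 0, 25],
])

```text
time: 18.68
position: [0.6111, 0.0042, 0.0123]
eef_rot: [2.165, 2.276, -0.0]
contact_force: [0.9, 1.3, -0.4]
opening: 0.0249
```

Request:
jog_arm([
  [[-0.001, 0, 0], 0, 25],
  [[-0.002, 0, 0], 0, 25],
])

```text
time: 18.92
position: [0.6111, 0.0033, 0.0123]
eef_rot: [-2.165, -2.276, -0.0]
contact_force: [0.5, 1.6, -0.2]
opening: 0.025
```

Request:
jog_arm([
  [[-0.001, 0, 0], 0, 25],
  [[-0.002, 0, 0], 0, 25],
  [[-0.002, 0, 0], 0, 25],
])

```text
time: 19.3
position: [0.6112, 0.0032, 0.0123]
eef_rot: [-2.164, -2.276, -0.002]
contact_force: [0.1, 7.3, 0.4]
opening: 0.0248
```

Request:
jog_arm([
  [[-0.001, 0, 0], 0, 25],
  [[-0.002, 0, 0], 0, 25],
])

```text
time: 19.55
position: [0.6112, 0.0032, 0.0123]
eef_rot: [-2.162, -2.276, -0.004]
contact_force: [-0.0, 12.6, 2.1]
opening: 0.0247
```

Home: position stalls at y=0.0032 and the force rose to 12.6 N. Easing off 0.5 mm and holding.

Request:
jog_arm([
  [[0.001, 0, 0], 0, 25],
  [[0.001, 0, 0], 0, 25],
  [[0.001, 0, 0], 0, 25],
  [[0.001, 0, 0], 0, 25],
  [[0.001, 0, 0], 0, 25],
  [[0.001, 0, 0], 0, 25],
  [[0.001, 0, 0], 0, 25],
  [[0.001, 0, 0], 0, 25],
  [[0.001, 0, 0], 0, 25],
  [[0.001, 0, 0], 0, 25],
])

```text
time: 20.8
position: [0.6112, 0.0032, 0.0123]
eef_rot: [-2.163, -2.276, -0.003]
contact_force: [0.4, 8.1, 0.2]
opening: 0.0253
```

```bash
python3 - <<'E'
from fit import *
c=vision.read_camera('side'); t=vision.read_camera('top')['img']
cv2.imwrite('pics/b6.png',np.vstack([cv2.resize(c['img'][155:245,270:390],(600,340),interpolation=cv2.INTER_CUBIC),cv2.resize(t[165:225,290:380],(600,250),interpolation=cv2.INTER_CUBIC)]))
print(observe()['contact_force'])
E
```

```text
[-0.09229413  9.0039106   1.01078364]
```

View pics/b6.png

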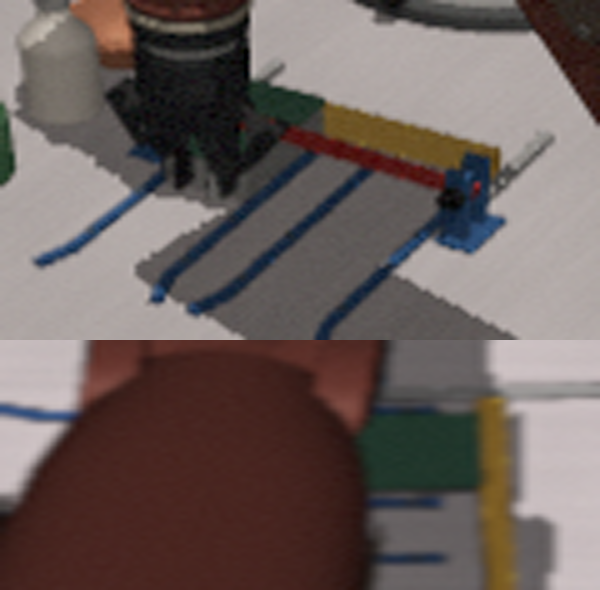

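The tin's front is on the yellow stop (crop x≈480 in the top view) and lies between the rails, held at 8 to 9 N for 1.25 s. Now I'll back straight off and then rise.

Request:
jog_arm([
  [[0.004, 0, 0], 0, 25],
  [[0.01, 0, 0], 0, 25],
  [[0.04, 0, 0], 0, 25],
  [[0.1, 0, 0], 0, 25],
  [[0.2, 0, 0], 0, 25],
  [[0.3, 0, 0], 0, 25],
  [[0.36, 0, -0.08], 0, 25],
  [[0.4, 0, -0.2], 0, 25],
  [[0.4, 0, -0.3], 0, 25],
  [[0.4, 0, -0.3], 0, 25],
  [[0.4, 0, -0.3], 0, 25],
])

```text
time: 22.28
position: [0.6006, 0.2019, 0.1617]
eef_rot: [-2.164, -2.277, 0.001]
contact_force: [-1.0, -0.4, -0.0]
opening: 0.0249
```

```bash
python3 - <<'E'
from fit import *
c=vision.read_camera('side'); tt=vision.read_camera('top'); t=tt['img']
for o in tin(tt): print(o)
cv2.imwrite('pics/b7.png',np.vstack([cv2.resize(c['img'][140:260,220:400],(600,330),interpolation=cv2.INTER_CUBIC),cv2.resize(t[135:235,260:390],(600,270)if 0 else(600,270),interpolation=cv2.INTER_CUBIC)]))
print(observe()['contact_force'])
E
```

```text
(np.int32(341), array([230.,  99.]), array([0.9207, 0.3336]), array([920.6, 333.9]), array([42.5, 92.2]), 0.6)
(np.int32(321), array([327., 100.]), array([0.9209, 0.004 ]), array([921.5,   3.6]), array([85.5, 44.2]), 88.6)
(np.int32(96), array([309., 151.]), array([0.7469, 0.0595]), array([749.1,  58.2]), array([33.5, 64.2]), 7.4)
(np.int32(156), array([334., 192.]), array([ 0.6116, -0.0227]), array([611.8, -22.7]), array([58. , 27.6]), 5.9)
(np.int32(283), array([352., 191.]), array([ 0.6138, -0.0843]), array([613.3, -85.9]), array([56.1, 52.2]), 1.3)
[ 0.13895121 -0.11944332 -0.59793582]
```

View pics/b7.png

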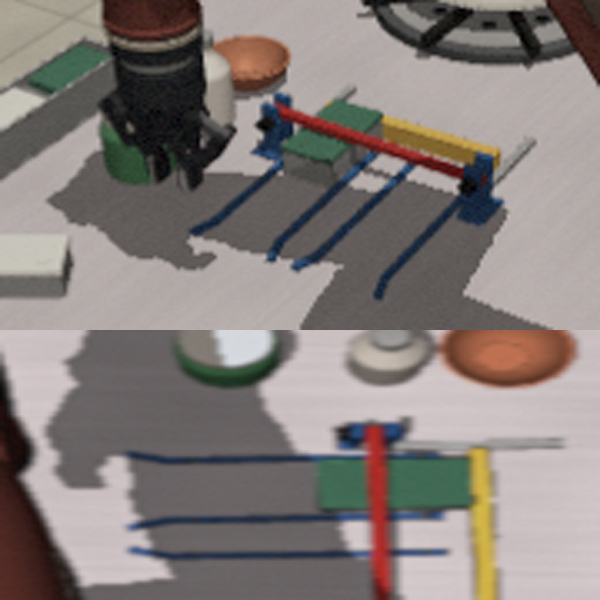

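The tin lies in the far lane under the bar, with its front on the stop (top view x≈470). The robot is clear and the other objects look undisturbed, so I'm handing in.

```bash
python3 -c "
from rig import ticket; print(ticket.finish_job())"
```

```text
the job is handed in; nothing more can be done
None
```

The green-lidded tin is home against the yellow stop in the far lane, released, and the job is handed in at about 22 s of the 72 s allowed. `finish_job()` gave no verdict.

- **Lane choice:** I measured the bar as rising toward the far lane by about 0.07 mm per mm, so I chose that lane. The tin slid under with only about 2 N of drag and never caught.
- **Placing and pushing:** I set the tin in the lane mouth, let go, and pushed it from behind with the nearly closed fingers.
- **Pressing:** At the stop the force peaked at 12.6 N. I eased off and held at 8 to 9 N for about 1.25 s, then backed straight off.
- **Last checks:** The final pictures show the tin between the rails, under the bar with its front on the stop. The robot is touching nothing (force about 0). In those pictures the jar, shaker and bowl look where they were, and I did not measure any of the other objects again.
- **Disagreements:** The two cameras differed by 3 to 5 mm on the tin's and gauge's positions, and individual rail fits gave gauge headings from 0.04 to 0.07 rad. I used averages (gauge heading about 0.05 rad), and the grasp, lane placement and slide all agreed with them.

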